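# Fetch the tall stamping plate from the rack

### The arm

A 7-joint arm with a two-finger parallel gripper is mounted at the origin on the work surface. World frame = base frame: x ahead of the robot, y to its left, z up, the work surface at z = 0. Lengths are in m, angles in degrees, forces in N, time in s.
With the tool pointing down it reaches from about 0.4 to 0.85 m from the base axis. Payload 4.5 kg.
Tool frame: the origin (TCP) lies at the very end of the fingers, on their centre line; the grasp point (between the pads) lies 19 mm behind it; y points along the fingers, z is the direction in which the jaws open and shut, and the axes are right-handed (so a half turn about y gives the same grasp; the last joint's range is limited). The gripper opens to 88 mm and grips with 3 to 60 N. Pads are 18 mm wide; open, the fingers measure 123 mm over their backs; the gripper's body (75 mm by 187 mm) begins 45 mm behind the grasp point.
Start: joints at [-62.063, 39.483, -11.15, 89.685, 9.013, 51.709, -12.324], TCP at [0.274, 0.562, 0.239] pointing down, gripper open.
Joint ranges: [-172.22, 172.22], [-26.19, 119.32], [-84.43, 86.54], [7.71, 146.69], [-57.33, 237.33], [2.42, 119.75], [-152.13, 152.13]. Speed limits (degrees/s): [147.25, 147.25, 180, 180, 180, 180, 180].

### API

Orientations are given as [roll, pitch, yaw] about the fixed x, y, z axes, in that order (R = Rz(yaw) Ry(pitch) Rx(roll)).
In Python, from workcell import * gives the robot as it stands.
- The arm moves only by the shell command python3 -m crank 'ROWS'. ROWS is a JSON object of lists of equal length, an entry for each row: "translation": the shift along the tool's x, y, z in mm, a list of three; "dr": the turn, a rotation vector about the tool's x, y, z in rad, a list of three; "claw": the closure, from 0 (fully open) to 1 (shut). A call has 1 to 8 rows; each row is the pose to reach, as a shift and turn from the pose measured when the call began, along the tool's axes at that moment; what a row does not reach only later rows make up. A row lasts 1/10 s, in which the tool goes at most 50 mm and 8.59 degrees, less where a joint would pass 70% of its speed; a pose out of reach is approached as far as the arm can. A call with a gripper value outside its range is refused whole. The fingers move at their own pace and stop on an object; the grip force is fixed at half the most. Time passes only in rows, so rows that repeat a pose let the fingers close. It gives the time, the measured TCP pose, the force and the opening at its end, in the units of the state.
- get_state(): the state, without advancing time (a new reading comes with each control period).
- grab_frame(name): name is "scene" or "top" or "wrist"; returns (picture, depth): 480x640x3 uint8, red, green, blue; 480x640 float32, m along the optical axis (not along the pixel's ray), 0 where there is no reading.
- camera_model(name): a dict with "fx", "fy", "cx", "cy" (pixels), "D" ([k1, k2, p1, p2, k3] as OpenCV has them; the pictures are not rectified), "R" (3x3) and "t" (3): a world point X has camera coordinates R X + t; the wrist camera has in their place "hand_eye" (4x4, takes a point from camera to tool coordinates, whose origin is the TCP and whose axes are the tool frame's). Camera axes: x right, y down, z forward; pixel columns grow to the right and rows downward; lengths in m; the calibration is good to about 2 mm. A picture is of the moment at which its call begins: read the wrist's pose just before it. camera_model takes no time and is no camera call.
- hand_in(): hands the job in, once; it reports no verdict.
The state is a dict: "time_s": time; "qpos": joint angles; "qd": joint speeds; "effort": joint torques, N m; "tool_pos": TCP position; "eef_rot": TCP orientation; "wrist_force": force on the tool from outside, world axes, zero at the start; "ft_torque": the same for the moment, N m; "opening": finger opening in m.
Only numpy, scipy, OpenCV 4.12 (cv2) and the standard library are available. Lean on these libraries where they do the work, as an engineer would, in place of code of your own. Each camera call takes 0.05 s, during which the arm holds its last target.

### The job

Three metal stamping plates stand on edge in the plywood slotted rack. Take the tallest one by its top edge, slide it straight up out of its slot, and stand it in the pocket of the grey steel stand, keeping hold of it until it is all the way down, then let go. Leave the two shorter plates standing in the rack.

Things in the scene. Friction and masses are not known exactly. Their poses are not given: they have to be found in the camera images.
- plate_tall: Tallest of three bare grey metal plates on edge in a plywood rack: 100 mm wide (own x), 8 thick (own y), 140 high (own z, up), 0.3 kg, round ornament on both faces. Origin: centre of its bottom edge, which starts 12 mm above the counter, so its top edge is at 152 mm, 48 mm or more above the other plates. It may be in any of the three slots and slides straight up; its bottom must rise 58 mm to leave the slot.
- plate_mid: Shorter plate in another slot of the rack, 100 mm wide (own x), 8 thick (own y), 92 high, diamond ornament; leave it there. Origin: centre of its bottom edge. The rack is fixed, 126 mm x 150 mm, 70 high, with three parallel slots 50 mm apart, each 14 wide, 110 long (along the plates' x), 58 deep.
- plate_low: Shortest plate, in the remaining slot of the rack, 84 mm wide (own x), 8 thick (own y), 78 high, ornament of three bars; leave it there. Origin: centre of its bottom edge.
- stand: Single-pocket stand of grey painted steel, fixed: base 150 x 90 x 10 mm with an open-topped pocket, inside 126 long (own x), 34 wide (own y), 80 deep, walls 4. Origin: centre of the underside, on the counter; the pocket is centred on it, floor 10 mm and rim 90 mm above. The plate stands in it with its width along the pocket, either way round, and may lean against a wall.
There are look-alikes about, which are no part of the job. What is shaped like the plate_tall but green, orange or purple is not meant.

How it is judged (in metres and radians):
On the way, in this order (a step that is already met when the one before it is completed fails the run):
1. the tall plate is held by the fingers with its bottom edge clear above the rack (more than 75 mm above the counter) (height (world z) of plate_tall above 0.075 m and contact force between plate_tall and the fingers above 0.5 N), for 0.1 s.
2. the tall plate, still held, is down in the pocket of the stand, its bottom edge within 15 mm of the pocket floor (x of plate_tall in the frame of stand between -0.02 and 0.02 m and y of plate_tall in the frame of stand between -0.018 and 0.018 m and z of plate_tall in the frame of stand below 0.025 m and angle between plate_tall's own z axis and vertical below 0.45 rad and contact force between plate_tall and the fingers above 0.5 N), for 0.1 s.
At the end, for the whole second after the job is handed in: The tall plate stands at rest in the pocket of the stand: its bottom centre within 20 mm along and 18 mm across of the pocket's centre, at most 15 mm above the pocket floor, leaning less than 26 degrees; the two shorter plates are within 20 mm of where they started (x of plate_tall in the frame of stand between -0.02 and 0.02 m and y of plate_tall in the frame of stand between -0.018 and 0.018 m and z of plate_tall in the frame of stand below 0.025 m and angle between plate_tall's own z axis and vertical below 0.45 rad and linear speed of plate_tall below 0.03 m/s and distance of each of plate_mid, plate_low from where it was at the start of the episode below 0.02 m); the robot touches nothing.
It fails at once if a shorter plate is moved more than 20 mm from its place in the rack (distance of any of plate_mid, plate_low from where it was at the start of the episode above 0.02 m).
It also fails if it takes over 38 s, if anything falls off the work surface, if the arm or the gripper's body presses on something with over 40 N, if the wrist force passes 120 N, or if a joint passes its speed limit or range.

## Working session

There is one attempt and no reset: what is moved stays moved. The work goes in short steps, Python scripts to look and compute and a shell command to move; the robot and the scene stay as the last step left them, time stands still between calls to the robot, and variables do not carry over. Pictures are saved under pics/ and viewed, and the job is handed in when it is done.

```bash
mkdir -p pics; ls; python3 - <<'E'
from workcell import *
import cv2,numpy as np
s=get_state();print(s)
for n in ["scene","top"]:
    p,d=grab_frame(n); cv2.imwrite(f"pics/{n}0.png",p[:,:,::-1]); np.savez(f"pics/{n}0.npz",p=p,d=d); print(n,camera_model(n),(d>0).mean())
print(camera_model("wrist"))
E
```

```text
pics
{'time_s': 0.0, 'qpos': array([-62.06107732,  39.53298566, -11.14452977,  89.74554259,
         9.01291579,  51.71000953, -12.32482183]), 'qd': array([-0.01193073, -0.01101626,  0.03939897, -0.0294479 ,  0.01580213,
       -0.05277816, -0.05880593]), 'effort': array([ 1.18228832e-04, -5.27566445e+01, -1.26681034e+00, -1.53423607e+01,
       -5.25823783e-02,  6.66632623e-03,  1.66146633e-04]), 'tool_pos': array([0.27377232, 0.56113249, 0.23790894]), 'eef_rot': array([-9.01063100e+01, -8.30165028e-03, -2.59979547e+01]), 'wrist_force': array([-0.90290411,  0.42992498,  0.33989764]), 'ft_torque': array([-0.01699607, -0.03229843, -0.04127599]), 'opening': 0.08793387647883534}
scene {'fx': 443.8607170873413, 'fy': 443.8607170873413, 'cx': 318.3047063370898, 'cy': 246.4404200944882, 'D': array([-0.0562953,  0.       ,  0.       ,  0.       ,  0.       ]), 'R': array([[-0.44186323,  0.89707541,  0.00354902],
       [ 0.56632807,  0.28201421, -0.77442914],
       [-0.69572221, -0.34018185, -0.6326507 ]]), 't': array([ 0.22423521, -0.31008317,  1.26214279])} 0.9959765625
top {'fx': 528.50
[... 220 characters left out ...]

       [-0.99071744,  0.0225266 , -0.13405785],
       [ 0.13398116, -0.00488659, -0.99097183]]), 't': array([0.07420786, 0.57728035, 1.15393533])} 0.9960514322916667
{'fx': 345.9993775158035, 'fy': 345.9993775158035, 'cx': 320.3418743633632, 'cy': 238.735403422828, 'D': array([-0.05168197,  0.        ,  0.        ,  0.        ,  0.        ]), 'hand_eye': array([[ 1.37057608e-03,  9.49893079e-01,  3.12572007e-01,
        -8.19568556e-02],
       [-1.25864503e-03, -3.12570414e-01,  9.49893758e-01,
        -1.45171517e-01],
       [ 9.99998269e-01, -1.69531887e-03,  7.67176671e-04,
         2.84103988e-04],
       [ 0.00000000e+00,  0.00000000e+00,  0.00000000e+00,
         1.00000000e+00]])}
```

View pics/scene0.png

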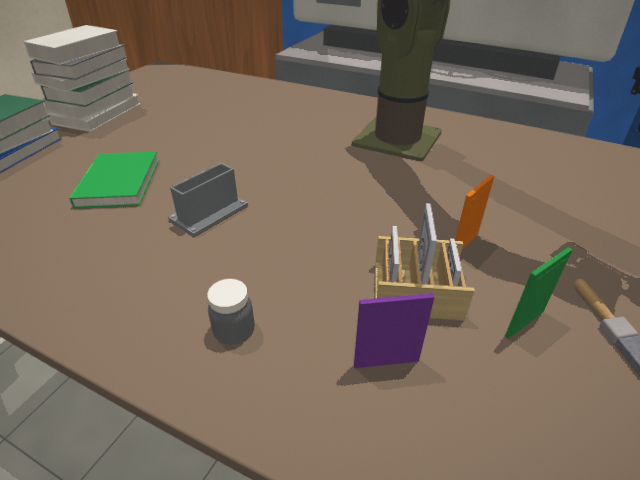

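View pics/top0.png

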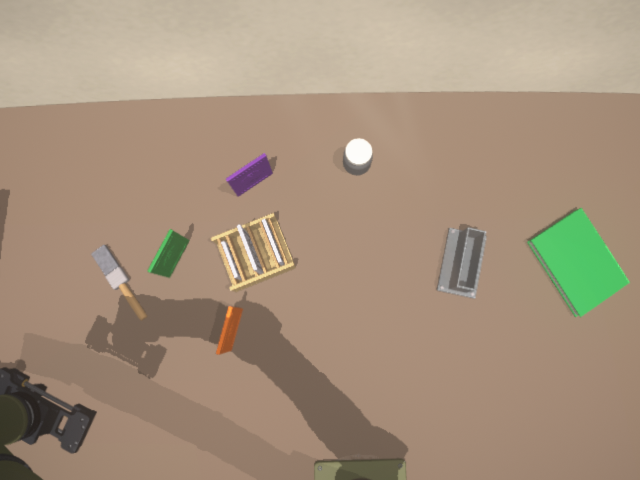

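The scene and top views show the rack at about (253,252) in the top view, with the tall plate in the middle slot. The stand is near (463,262). The coloured look-alikes are around the rack. I'll measure with the top depth image.

```bash
cat > h.py <<'E'
import numpy as np,cv2
from workcell import *
def cloud(name,d):
    m=camera_model(name);K=np.array([[m['fx'],0,m['cx']],[0,m['fy'],m['cy']],[0,0,1]])
    v,u=np.mgrid[0:480,0:640]
    q=cv2.undistortPoints(np.stack([u,v],-1).reshape(-1,1,2).astype(float),K,m['D']).reshape(480,640,2)
    X=np.dstack([q,np.ones((480,640))])*d[...,None]
    return (X-m['t'])@m['R']
def rect(P):
    c,s,a=cv2.minAreaRect((P[:,:2]*1000).astype(np.float32)); return np.round(c,1),np.round(s,1),round(a,1)
E
python3 - <<'E'
from h import *
for n,r,st in [("top",(205,205,300,295),(430,215,495,305)),("scene",(370,195,475,325),(160,160,255,235))]:
    z=np.load(f"pics/{n}0.npz");W=cloud(n,z['d']);
    A=W[r[1]:r[3],r[0]:r[2]].reshape(-1,3)
    B=W[st[1]:st[3],st[0]:st[2]].reshape(-1,3)
    C=z['p'][r[1]:r[3],r[0]:r[2]].reshape(-1,3).astype(int)
    t=A[(A[:,2]>.125)&(A[:,2]<.17)&(abs(C[:,0]-C[:,2])<40)]
    print(n,"tall top",len(t),rect(t),np.percentile(t[:,2],[5,50,95]))
    t2=t[t[:,2]>.146];print(' >146',len(t2),rect(t2),t2.mean(0))
    k=A[(A[:,2]>.055)&(A[:,2]<.08)];print("rack",rect(k),len(k))
    k=A[(A[:,2]>.02)&(A[:,2]<.11)];print("rack all",rect(k),len(k))
    k=B[(B[:,2]>.082)&(B[:,2]<.1)];print("rim",len(k),rect(k),np.median(k[:,2]))
    k=B[(B[:,2]>.006)&(B[:,2]<.016)];print("base",len(k),rect(k),np.median(k[:,2]))
E
```

```text
top tall top 238 (array([571.4, 226.4]), array([100. ,   8.6]), 20.9) [0.13568817 0.15162091 0.15519705]
 >146 189 (array([571.3, 226.7]), array([99.7,  7.9]), 20.9) [0.57128842 0.22657576 0.15218262]
rack (array([574.2, 228. ]), array([126.8, 150.5]), 20.7) 1524
rack all (array([574.1, 228. ]), array([127. , 150.6]), 20.7) 2457
rim 372 (array([ 545.2, -250.2]), array([ 42.4, 133.6]), 76.0) 0.08932735824719548
base 1257 (array([ 555.3, -252.7]), array([146.7, 207.2]), 85.9) 0.010619666313705263
scene tall top 1197 (array([646.6, 238.5]), array([ 72.8, 242.1]), 88.6) [0.12633882 0.13849102 0.15199403]
 >146 239 (array([571.8, 226.4]), array([100.2,   8.7]), 20.6) [0.57631185 0.22730044 0.15097238]
rack (array([529.9, 231.2]), array([208.1, 186.2]), 20.2) 2846
rack all (array([576.1, 228.6]), array([367.2, 172. ]), 8.5) 6050
rim 552 (array([ 541.9, -250.1]), array([ 46.1, 135.7]), 76.4) 0.08719135104755774
base 810 (array([ 542.1, -249.2]), array([ 92. , 151.8]), 74.8) 0.009594496231223586
```

```bash
cat >> h.py <<'E'
from scipy.spatial.transform import Rotation as Ro
def plan(pos,yaw):
    s=get_state();R=Ro.from_euler('xyz',s['eef_rot'],degrees=True)
    T=Ro.from_euler('xyz',[-90,0,yaw],degrees=True)
    print('t',s['time_s'],'pos',s['tool_pos'],'rpy',s['eef_rot'],'F',s['wrist_force'],'op',s['opening'])
    print('translation',np.round(R.inv().apply(np.array(pos)*1000-s['tool_pos']*1000),1),'dr',np.round((R.inv()*T).as_rotvec(),4))
E
python3 -c "
from h import *
plan([.5715,.2265,.225],20.8)"
```

```text
t 0.1 pos [0.27378503 0.56123468 0.23798717] rpy [-9.00932755e+01 -6.28012810e-03 -2.59979486e+01] F [ 0.28200779 -0.05513328  0.07224407] op 0.08806249553627371
translation [ 414.3   13.3 -170.3] dr [ 1.600e-03 -8.168e-01 -6.000e-04]
```

```bash
python3 -m crank '{"translation":[[46,1.5,-19],[92,3,-38],[138,4.5,-57],[184,6,-76],[230,7,-95],[276,9,-113],[322,10,-132],[368,12,-151]],"dr":[[0,-0.1,0],[0,-0.2,0],[0,-0.3,0],[0,-0.4,0],[0,-0.5,0],[0,-0.6,0],[0,-0.7,0],[0.0016,-0.8168,0]],"claw":[0,0,0.5,0.5,0.5,0.5,0.5,0.5]}'; python3 -c "
from h import *
plan([.5715,.2265,.225],20.8)"
```

```text
time_s: 0.9
tool_pos: [0.5394, 0.2624, 0.226]
eef_rot: [-90.0, 0.0, 21.1]
wrist_force: [0.2, 1.1, -0.0]
opening: 0.0446
t 0.9 pos [0.53936999 0.2623862  0.22603371] rpy [-8.99901234e+01  4.89463200e-02  2.10634563e+01] F [ 0.24868709  1.14196468 -0.04621638] op 0.0445972007655929
translation [ 17.1   1.  -45. ] dr [-0.0002  0.0046 -0.0009]
```

```bash
python3 -m crank '{"translation":[[9,0,-23],[17,1,-45],[17,1,-45],[17,1,-45],[17,1,-45]],"dr":[[0,0.0046,0],[0,0.0046,0],[0,0.0046,0],[0,0.0046,0],[0,0.0046,0]],"claw":[0.5,0.5,0.5,0.5,0.5]}'; python3 - <<'E'
from h import *
plan([.5715,.2265,.106],20.8)
s=get_state();p,d=grab_frame("wrist");cv2.imwrite("pics/w1.png",p[:,:,::-1])
m=camera_model("wrist");K=np.array([[m['fx'],0,m['cx']],[0,m['fy'],m['cy']],[0,0,1]])
v,u=np.mgrid[0:480,0:640]
q=cv2.undistortPoints(np.stack([u,v],-1).reshape(-1,1,2).astype(float),K,m['D']).reshape(480,640,2)
X=(np.dstack([q,np.ones((480,640))])*d[...,None]).reshape(-1,3)
H=m['hand_eye'];R=Ro.from_euler('xyz',s['eef_rot'],degrees=True).as_matrix()
W=((X@H[:3,:3].T+H[:3,3])@R.T+s['tool_pos'])
k=(abs(W[:,2]-.152)<.006)&(np.hypot(W[:,0]-.5715,W[:,1]-.2265)<.07)&(d.ravel()>0)
print(k.sum(),rect(W[k]),W[k].mean(0), u.ravel()[k].mean(), v.ravel()[k].mean())
E
```

```text
time_s: 1.4
tool_pos: [0.57, 0.2284, 0.225]
eef_rot: [-89.9, 0.1, 21.0]
wrist_force: [-1.1, -0.7, -0.5]
opening: 0.0442
t 1.4 pos [0.57002357 0.22841773 0.22503159] rpy [-8.99088869e+01  8.21845961e-02  2.09584406e+01] F [-1.11056807 -0.72087291 -0.47577576] op 0.04422671071011549
translation [  0.9 119.   -2.5] dr [-0.0016  0.0028 -0.0014]
1648 (array([569.5, 227.2]), array([99.5,  7.8]), 20.5) [0.56666639 0.2259102  0.15108041] 317.4205097087379 244.7002427184466
```

View pics/w1.png

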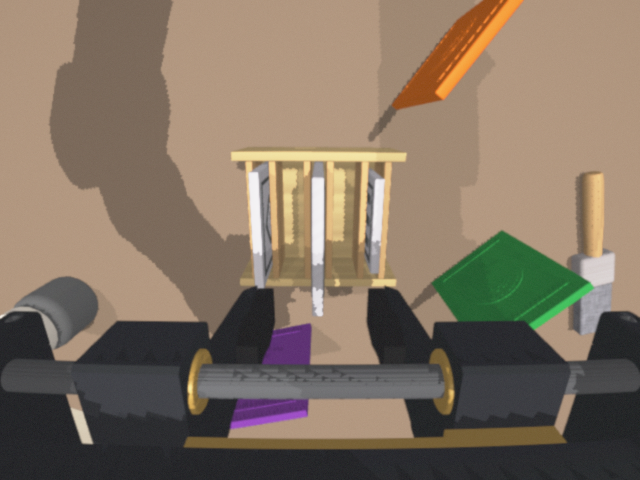

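The wrist view shows the grey plate at column 317, centred between the open fingers. Both neighbouring plates (columns 260 and 375) lie clear outside them. The wrist and top measurements agree within 2 mm, so I'm descending.

```bash
python3 -m crank '{"translation":[[0.4,30,-2],[0.4,60,-2],[0.4,85,-2],[0.4,105,-2],[0.4,119,-2],[0.4,119,-2],[0.4,119,-2]],"dr":[[-0.0016,0.0028,-0.0014],[-0.0016,0.0028,-0.0014],[-0.0016,0.0028,-0.0014],[-0.0016,0.0028,-0.0014],[-0.0016,0.0028,-0.0014],[-0.0016,0.0028,-0.0014],[-0.0016,0.0028,-0.0014]],"claw":[0.5,0.5,0.5,0.5,0.5,0.5,0.5]}'
```

```text
time_s: 2.15
tool_pos: [0.571, 0.2278, 0.1067]
eef_rot: [-90.0, -0.1, 20.9]
wrist_force: [0.3, -0.1, -0.0]
opening: 0.044
```

```bash
python3 -m crank '{"translation":[[0,0,0],[0,0,0],[0,0,0],[0,0,0],[0,0,0],[0,0,0],[0,0,0],[0,0,0]],"dr":[[0,0,0],[0,0,0],[0,0,0],[0,0,0],[0,0,0],[0,0,0],[0,0,0],[0,0,0]],"claw":[0.7,0.85,1,1,1,1,1,1]}'
```

```text
time_s: 2.95
tool_pos: [0.5712, 0.2275, 0.1069]
eef_rot: [-90.0, -0.1, 20.9]
wrist_force: [-0.4, -1.4, 3.2]
opening: 0.0077
```

Gripped: the opening of 7.7 mm matches the 8 mm plate. Now I'll lift it straight up.

```bash
python3 -m crank '{"translation":[[0,-15,0],[0,-35,0],[0,-55,0],[0,-75,0],[0,-100,0],[0,-125,0],[0,-145,0],[0,-145,0]],"dr":[[0,0,0],[0,0,0],[0,0,0],[0,0,0],[0,0,0],[0,0,0],[0,0,0],[0,0,0]],"claw":[1,1,1,1,1,1,1,1]}'; python3 - <<'E'
from h import *
plan([.5435,-.2501,.250],-14.1)
p,d=grab_frame("scene");cv2.imwrite("pics/s2.png",p[:,:,::-1])
W=cloud("scene",d)[150:320,370:480].reshape(-1,3); 
E
```

```text
time_s: 3.75
tool_pos: [0.5721, 0.2287, 0.255]
eef_rot: [-89.9, -0.4, 20.9]
wrist_force: [1.0, -0.4, -4.0]
opening: 0.0078
t 3.75 pos [0.57206149 0.22870704 0.2549852 ] rpy [-89.94415773  -0.37474711  20.86901186] F [ 1.04941465 -0.40275678 -4.03794746] op 0.007844465599057198
translation [-197.3    3.3 -437.2] dr [-0.0029  0.6103  0.006 ]
```

View pics/s2.png

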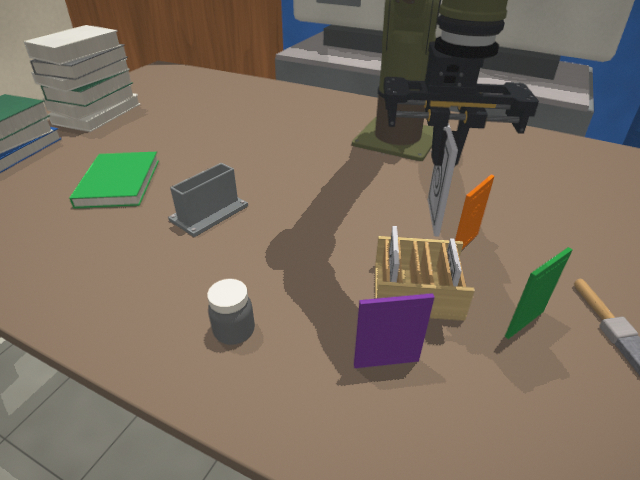

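The scene shows the plate clear of the rack at (442,180), hanging upright, with both shorter plates still in their slots. Next I carry it to the stand.

```bash
python3 -m crank '{"translation":[[-8,0,-18],[-22,0,-48],[-38,1,-84],[-54,1,-120],[-70,1,-156],[-86,1,-192],[-102,2,-228],[-118,2,-260]],"dr":[[0,0.04,0],[0,0.1,0],[0,0.16,0.001],[0,0.22,0.002],[-0.001,0.28,0.003],[-0.001,0.34,0.004],[-0.002,0.4,0.005],[-0.0029,0.46,0.006]],"claw":[1,1,1,1,1,1,1,1]}'; python3 -c "
from h import *
plan([.5435,-.2501,.250],-14.1)"
```

```text
time_s: 4.6
tool_pos: [0.5515, -0.0609, 0.2489]
eef_rot: [-90.2, 0.4, -5.8]
wrist_force: [1.1, 0.4, -3.2]
opening: 0.008
t 4.6 pos [ 0.55145236 -0.06088081  0.24890559] rpy [-90.24156982   0.35294453  -5.82808671] F [ 1.06675636  0.38829144 -3.15208359] op 0.007967395639417233
translation [  11.3   -0.4 -189.1] dr [ 0.0047  0.1444 -0.0058]
```

```bash
python3 -m crank '{"translation":[[2,0,-36],[4,0,-72],[7,0,-108],[9,0,-140],[11,0,-168],[11.3,0,-185],[11.3,-0.4,-189],[11.3,-0.4,-189]],"dr":[[0,0.04,0],[0.002,0.08,-0.003],[0.0047,0.12,-0.0058],[0.0047,0.1444,-0.0058],[0.0047,0.1444,-0.0058],[0.0047,0.1444,-0.0058],[0.0047,0.1444,-0.0058],[0.0047,0.1444,-0.0058]],"claw":[1,1,1,1,1,1,1,1]}'; python3 - <<'E'
from h import *
plan([.5435,-.2501,.110],-14.1)
p,d=grab_frame("scene");cv2.imwrite("pics/s3.png",p[:,:,::-1])
W=cloud("scene",d)
w=W.reshape(-1,3)
R=np.array([[np.cos(np.radians(14.1)),-np.sin(np.radians(14.1))],[np.sin(np.radians(14.1)),np.cos(np.radians(14.1))]])
L=(w[:,:2]-[.5435,-.2501])@R.T
for a in (.16,.18,.20,.22):
    k=(abs(w[:,2]-a)<.008)&(abs(L)<.1).all(1)
    print(a,k.sum(),np.round(np.percentile(L[k],[2,50,98],axis=0)*1000,1).tolist())
k=(w[:,2]>.11)&(w[:,2]<.2)&(abs(L)<.09).all(1);print('bottom z',np.percentile(w[k,2],[0.5,1,2,5]))
E
```

```text
time_s: 5.4
tool_pos: [0.5429, -0.2497, 0.2494]
eef_rot: [-89.9, 0.1, -14.1]
wrist_force: [0.3, 0.5, -3.5]
opening: 0.0076
t 5.4 pos [ 0.54287168 -0.24965552  0.24941842] rpy [-8.99487275e+01  8.57147549e-02 -1.41381924e+01] F [ 0.28427058  0.46859547 -3.47906095] op 0.007583911473963609
translation [  0.9 139.4  -0.4] dr [-0.0009 -0.0007 -0.0015]
0.16 292 [[-49.4, -0.2], [4.6, 4.5], [47.2, 7.1]]
0.18 357 [[-49.8, 1.0], [1.7, 4.5], [47.3, 7.1]]
0.2 374 [[-50.3, -0.1], [3.3, 4.4], [47.4, 7.1]]
0.22 389 [[-49.6, -1.5], [3.3, 4.4], [47.3, 7.2]]
bottom z [0.15403812 0.15417087 0.15478626 0.15635203]
```

View pics/s3.png

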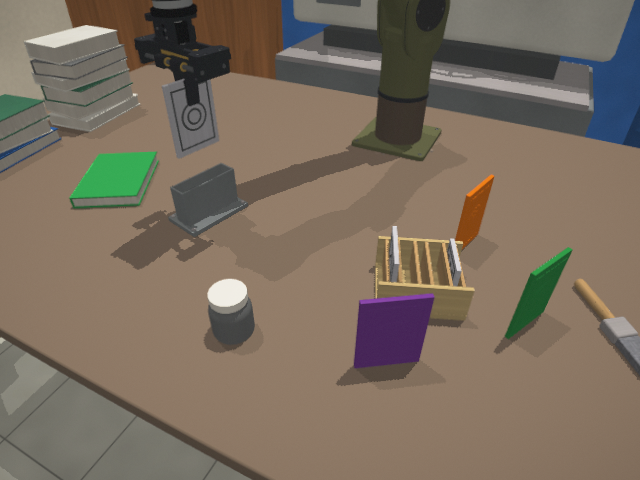

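The scene shows the plate hanging plumb over the pocket at (193,120). It is centred within about 1 mm and its bottom is at about 154 mm, so it has to go down about 144 mm.

```bash
python3 -m crank '{"translation":[[0.9,20,-0.4],[0.9,45,-0.4],[0.9,70,-0.4],[0.9,90,-0.4],[0.9,110,-0.4],[0.9,125,-0.4],[0.9,135,-0.4],[0.9,135,-0.4]],"dr":[[-0.0009,-0.0007,-0.0015],[-0.0009,-0.0007,-0.0015],[-0.0009,-0.0007,-0.0015],[-0.0009,-0.0007,-0.0015],[-0.0009,-0.0007,-0.0015],[-0.0009,-0.0007,-0.0015],[-0.0009,-0.0007,-0.0015],[-0.0009,-0.0007,-0.0015]],"claw":[1,1,1,1,1,1,1,1]}'
```

```text
time_s: 6.25
tool_pos: [0.5438, -0.2467, 0.1136]
eef_rot: [-89.9, 0.1, -13.9]
wrist_force: [-1.2, 0.2, -3.6]
opening: 0.0078
```

```bash
python3 -m crank '{"translation":[[0,2,-2],[0,4,-3],[0,6,-3],[0,7,-3],[0,7,-3],[0,7,-3]],"dr":[[0,0,0],[0,0,0],[0,0,0],[0,0,0],[0,0,0],[0,0,0]],"claw":[1,1,1,1,1,1]}'
```

```text
time_s: 6.85
tool_pos: [0.5431, -0.2496, 0.1067]
eef_rot: [-89.9, 0.1, -13.9]
wrist_force: [0.1, -0.2, -3.5]
opening: 0.0079
```

Still hanging (−3.5 N is its weight), so I'll keep going down until it touches.

```bash
python3 -m crank '{"translation":[[0,1,0],[0,2,0],[0,2,0],[0,2,0]],"dr":[[0,0,0],[0,0,0],[0,0,0],[0,0,0]],"claw":[1,1,1,1]}'; python3 -c "
from h import *
plan([.5435,-.2501,.110],-14.1)"
```

```text
time_s: 7.25
tool_pos: [0.5432, -0.2496, 0.105]
eef_rot: [-89.9, 0.1, -13.9]
wrist_force: [-1.2, 0.1, 1.0]
opening: 0.0076
t 7.25 pos [ 0.54323525 -0.2495688   0.10502498] rpy [-8.98853809e+01  8.10520645e-02 -1.38541091e+01] F [-1.19248491  0.11418653  0.9554533 ] op 0.0075715443869931835
translation [ 0.4 -5.  -0.4] dr [-0.002   0.0043 -0.0014]
```

The force went from −3.5 to +1 N, so the plate is resting on the pocket floor. I'll go down 1 mm more as a check, then open part way.

```bash
python3 -m crank '{"translation":[[0,1,0],[0,1,0],[0,1,0]],"dr":[[0,0,0],[0,0,0],[0,0,0]],"claw":[1,1,1]}'; python3 -m crank '{"translation":[[0,0,0],[0,0,0],[0,0,0],[0,0,0],[0,0,0],[0,0,0],[0,0,0],[0,0,0]],"dr":[[0,0,0],[0,0,0],[0,0,0],[0,0,0],[0,0,0],[0,0,0],[0,0,0],[0,0,0]],"claw":[0.85,0.7,0.5,0.3,0.2,0.2,0.2,0.2]}'; python3 - <<'E'
from h import *
p,d=grab_frame("scene");cv2.imwrite("pics/s4.png",p[90:290,100:366,::-1].repeat(3,0).repeat(3,1))
E
```

```text
time_s: 7.55
tool_pos: [0.5432, -0.2497, 0.105]
eef_rot: [-89.9, 0.1, -13.9]
wrist_force: [-3.2, 0.6, 6.4]
opening: 0.0079
time_s: 8.35
tool_pos: [0.5432, -0.2496, 0.1049]
eef_rot: [-89.9, 0.1, -13.9]
wrist_force: [0.0, -0.2, 0.3]
opening: 0.0669
```

View pics/s4.png

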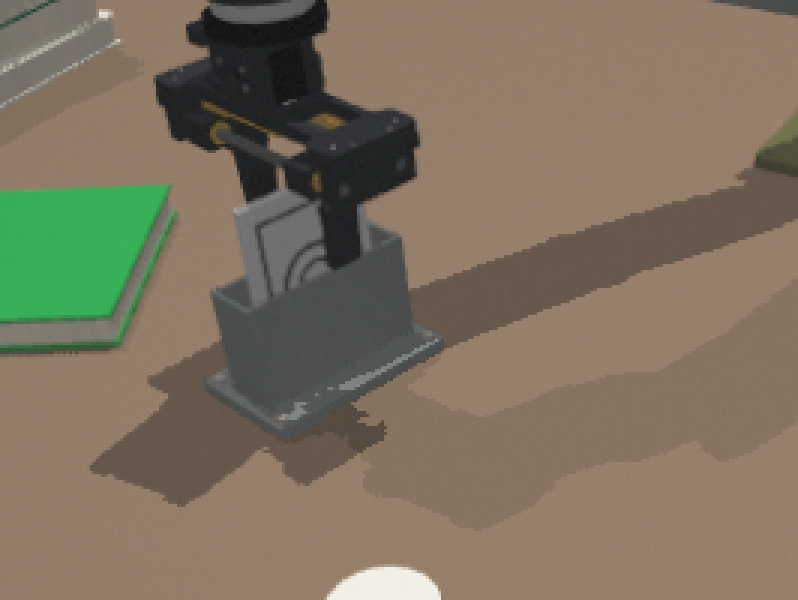

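The plate stands in the pocket, leaning slightly on the far wall, and the fingers are clear of it. Time to retreat upward.

```bash
python3 -m crank '{"translation":[[0,-10,0],[0,-30,0],[0,-55,0],[0,-85,0],[0,-115,0],[0,-140,0],[0,-150,0],[0,-150,0]],"dr":[[0,0,0],[0,0,0],[0,0,0],[0,0,0],[0,0,0],[0,0,0],[0,0,0],[0,0,0]],"claw":[0.2,0.2,0.2,0.2,0.2,0.2,0.2,0.2]}'; python3 - <<'E'
from h import *
p,d=grab_frame("scene");cv2.imwrite("pics/s5.png",p[:,:,::-1])
w=cloud("scene",d).reshape(-1,3)
a=np.radians(14.1);R=np.array([[np.cos(a),-np.sin(a)],[np.sin(a),np.cos(a)]])
L=(w[:,:2]-[.5435,-.2501])@R.T
for z in (.1,.11,.12,.13,.14,.148,.16,.17):
    k=(abs(w[:,2]-z)<.004)&(abs(L)<.1).all(1)
    print(z,k.sum(), np.round(np.percentile(L[k],[2,50,98],axis=0)*1000,1).tolist() if k.any() else '')
E
```

```text
time_s: 9.2
tool_pos: [0.5441, -0.2502, 0.2565]
eef_rot: [-89.9, -0.1, -13.9]
wrist_force: [1.2, -0.3, 0.0]
opening: 0.0709
0.1 148 [[-50.3, 0.9], [-0.7, 4.1], [46.2, 7.1]]
0.11 157 [[-49.8, 0.3], [-0.2, 3.8], [46.5, 6.5]]
0.12 151 [[-49.4, -0.4], [2.3, 3.6], [46.5, 6.6]]
0.13 155 [[-50.6, 0.5], [1.8, 3.9], [47.2, 6.4]]
0.14 161 [[-49.3, 1.0], [2.8, 4.7], [47.0, 7.5]]
0.148 176 [[-48.3, -2.6], [3.0, 3.8], [47.1, 7.1]]
0.16 0 
0.17 0
```

View pics/s5.png

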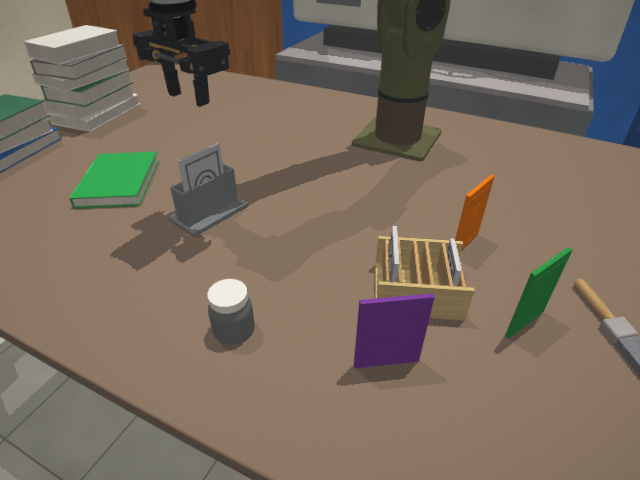

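The plate stands upright in the pocket at (203,170), centred within about 1 mm and with its top at about 150 mm. The gripper is clear, and both shorter plates are in place in the rack.

```bash
python3 -c "
from workcell import *
print(get_state()['qd'].round(2),hand_in())"
```

```text
the job is handed in; nothing more can be done
[-0.12  1.62  0.58  1.48  0.08 -0.26 -0.08] None
```

The tall plate now stands in the pocket of the grey stand, and the job is handed in, at about 9.3 s of the 38 s allowed. No verdict was reported, so these are my own checks.

- **Pick and carry:** I gripped the tall plate, which was in the middle slot, by its top edge. I slid it straight up about 148 mm, carried it over and lowered it while holding it. When it reached the floor, the wrist force went from −3.5 N to +6 N, and only then did I let go and back off upward.
- **Tall plate, last check:** it stands upright, within about 2 mm of the pocket centre both ways. Its top edge is at about 150 mm, so it is fully down.
- **Shorter plates, last check:** by eye, both stand in the rack as before; I did not measure them again.
- **Gripper, last check:** it is about 105 mm above the plate and touching nothing. The arm was still settling at under 2 degrees/s when I handed in.
- **Disagreements:** the cameras differed by 2–3 mm on the plate and stand positions. Just after release I read one picture as a slight lean, but the depth readings then showed none.

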